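# Put the check weight away and hold the zero lever

### The arm

A 6-joint arm with a two-finger parallel gripper is mounted at the origin on the work surface. World frame = base frame: x ahead of the robot, y to its left, z up, the work surface at z = 0. Lengths are in m, angles in rad, forces in N, time in s.
With the tool pointing down it reaches from about 0.3 to 0.775 m from the base axis. Payload 14.6 kg.
Tool frame: the origin (TCP) lies midway between the tips of the shut fingers; the grasp point (between the pads) lies 19 mm behind it; z points along the fingers, y is the direction in which the jaws open and shut (so a half turn about z gives the same grasp; the last joint's range is limited). The gripper opens to 85 mm and grips with 20 to 120 N. Pads are 22 mm wide; open, the fingers measure 114 mm over their backs; the gripper's body (76 mm by 85 mm) begins 54 mm behind the grasp point. The pads swing forward as they close: fully open they stand 13 mm farther back than shut.
Start: joints at [-1.412, 0.3, 1.521, -0, 1.321, -0.067], TCP at [0.123, -0.536, 0.205] pointing down, gripper open.
Joint ranges: [-3.03, 3.03], [-0.79, 2.21], [0.23, 2.52], [-1.04, 4.18], [0, 3.07], [-2.55, 2.55]. Speed limits (rad/s): [2.22, 2.22, 2.57, 3.14, 3.14, 3.14].

### API

Orientations are given as a rotation vector (axis times angle).
In Python, from workcell import r gives the robot as it stands. Calls block until the motion is done:
- r.reach(position, orientation): joint-space move of the TCP to a pose.
- r.move_l(position, rot=None, rate=0.15, f_stop=None): straight line of the TCP; rot=None keeps the orientation; rate is the mean speed in m/s. With f_stop (N) it stops when the force on the tool has changed by that much, and returns True; else False.
- r.move_joints(angles): joint-space move.
- r.command_gripper(opening, strength=None): opening from 0.0 (shut) to 1.0 (fully open); strength is the grip in N (None keeps the last); returns when the fingers have stopped.
- r.hold(seconds).
- r.inverse_kinematics(position, orientation): joint angles nearest the present ones, or None.
- r.get_obs(): the state.
- r.get_image(name): name is "scene" or "top" or "wrist"; returns a dict with "image" (400x640x3 uint8, red, green, blue), "z_map" (400x640 float32, m along the optical axis (not along the pixel's ray), 0 where there is no reading), "K" (3x3 intrinsics, pixels), "pose" (4x4, takes a point from camera to world coordinates); the wrist camera has in their place "T_tool_cam" (4x4, takes a point from camera to tool coordinates, whose origin is the TCP and whose axes are the flange's). Camera axes: x right, y down, z forward; pixel columns grow to the right and rows downward; lengths in m; the calibration is good to about 2 mm. A picture is of the moment at which its call begins: read the wrist's pose just before it.
A pose or a line that the arm cannot do raises r.Unreachable and nothing moves.
- r.hand_in(): hands the job in, once; it reports no verdict.
The state is a dict: "clock": time; "joint_positions": joint angles; "joint_velocities": joint speeds; "joint_efforts": joint torques, N m; "position": TCP position; "orientation": TCP orientation; "ft_force": force on the tool from outside, world axes, zero at the start; "ft_torque": the same for the moment, N m; "gripper_width": opening from 0.0 (shut) to 1.0 (fully open).
Only numpy, scipy, OpenCV 4.12 (cv2) and the standard library are available. Lean on these libraries where they do the work, as an engineer would, in place of code of your own. Each camera call takes 0.05 s, during which the arm holds its last target.

### The job

The balance check is done: take the steel weight off the balance pan and set it, without dropping it, fully down in its own pocket in the weight rack, the empty pocket that it fits closely. Only then press the rubber pad of the balance's spring lever down with the gripper until the lever is level, half-way through its swing, and finish while still holding it there. Leave the other weights and loose things where they are.

Things in the scene. Friction and masses are not known exactly. Their poses are not given: they have to be found in the camera images.
- check_weight_mid (a point): the 200 g check weight that stands on the balance pan at the start: polished steel cylinder 28 mm across and 40 mm high with a 14 mm knob on a neck on top, 54 mm tall overall. This point is its centre, 27 mm above its underside; z is its axis (it is round, grip it at any yaw). Grip the cylinder high up, because its lowest 10 mm go into the pocket
- check_weight: the same weight; origin at the centre of its underside
- own_pocket (a point): mouth centre of the check weight's own pocket: a round hole 31 mm across, 10 mm deep, dark floor, in one of the 2 by 2 rack's four grey blocks (56 mm square, 62 mm apart; which one varies). z up; x, y along the block's sides. The mouth is 24 mm above the table; the seated weight's centre is 17 mm above it. The other pockets: 41 mm (empty), 25 and 21 mm across (holding their weights)
- pan (a point): top centre of the balance's round steel pan, 120 mm across, 83 mm above the table; z up, x and y are the balance's own axes. The white balance housing (260 mm along x, 190 mm along y, top 65 mm above the table) is centred 30 mm from here along -x
- zero_lever (a joint): the balance's spring-return zero lever, on the balance's -y side: radians, 0 = released (tilted 0.25 rad up towards its pad), 0.25 = level, 0.50 = down on its stop. It springs back up when let go; the pad needs about 4 N to start moving, 7 N at level, 10 N at the stop
- pad_top (a point): centre of the upper face of the lever's black rubber pad (36 mm square, 10 mm thick) on the free end of the zero lever; press here, downwards. The pad's centre is 5 mm inside from this point and 100 mm from the pivot. Released, this point is 110 mm above the table, with the lever level 85 mm, at the stop 60 mm; the space below the pad is free. The pad is 22 mm clear of the housing's side. This point's axes are not to be used
- lever_pivot (a point): the lever's pivot, on the balance, 80 mm above the table; the lever runs from here along the balance's -x, turns about the balance's y axis, and is level when the pad's centre is at the pivot's height
- big_weight: 500 g steel weight, 38 mm across and 75 mm tall overall, standing on the table; bystander; origin at the centre of its underside
- small_weight: 100 g steel weight, 22 mm across, 44 mm tall, already in its pocket in the rack; bystander; origin at the centre of its underside
- tiny_weight: 50 g steel weight, 18 mm across, 34 mm tall, already in its pocket in the rack; bystander; origin at the centre of its underside
- bottle: capped amber reagent bottle, 68 mm across, 160 mm tall; bystander; origin under its centre
- jar: white jar with black lid, 60 mm across, 75 mm tall; bystander; origin under its centre
- dish: white ceramic dish, 90 mm across, 30 mm high; bystander; origin under its centre
- beaker: glass beaker, 60 mm across, 80 mm tall; bystander; origin under its centre
- spatula: thin steel lab spatula 170 mm long, 12 mm wide, 5 mm thick, lying flat on the table; bystander; x axis along its length

How it is judged:
On the way:
1. the check weight stands fully down in its own pocket, upright and let go, with the lever still up (horizontal distance between check_weight_mid and own_pocket below 0.004 m and z of check_weight_mid in the frame of own_pocket between 0.013 and 0.02 m and angle between check_weight_mid's own z axis and vertical below 0.1 rad and contact force between check_weight and the fingers below 0.05 N and linear speed of check_weight below 0.03 m/s and value of joint zero_lever below 0.1 rad), for 0.2 s.
At the end, for the whole second after the job is handed in: the check weight stands upright in its own pocket, fully down (centre within 4 mm of the pocket's axis, within 3 mm of full depth), not touched by the fingers; and the gripper holds the lever still within 0.1 rad (6 degrees) of level, pressing its pad with more than 2 N, through the last second (horizontal distance between check_weight_mid and own_pocket below 0.004 m and z of check_weight_mid in the frame of own_pocket between 0.013 and 0.02 m and angle between check_weight_mid's own z axis and vertical below 0.1 rad and contact force between check_weight and the fingers below 0.05 N and linear speed of check_weight below 0.03 m/s and value of joint zero_lever between 0.15 and 0.35 rad and velocity of joint zero_lever between -0.1 and 0.1 rad/s and (contact force between zero_lever and the fingers above 2 N or contact force between zero_lever and the arm above 2 N)); the arm keeps its last pose, push and grip.
It fails at once if the lever is pressed while the check weight is not yet in its pocket (value of joint zero_lever above 0.15 rad and horizontal distance between check_weight_mid and own_pocket above 0.02 m).
It fails at once if the check weight is dropped (moves faster than 0.5 m/s with no finger on it, a fall of over 13 mm) (linear speed of check_weight above 0.5 m/s and contact force between check_weight and the fingers below 0.05 N).
It fails at once if another weight or another loose thing is moved by more than 30 mm (distance of any of big_weight, small_weight, tiny_weight, bottle, jar, dish, beaker, spatula from where it was at the start of the episode above 0.03 m).
It also fails if it takes over 45 s, if anything falls off the work surface, if the arm or the gripper's body presses on something with over 40 N, if the wrist force passes 120 N, or if a joint passes its speed limit or range.

## Working session

There is one attempt and no reset: what is moved stays moved. The work goes in short steps, each a Python script; the robot and the scene stay as the last script left them, time stands still between calls to the robot, and variables do not carry over. Pictures are saved under pics/ and viewed, and the job is handed in when it is done.

```bash
mkdir -p pics; ls; python3 - <<'E'
from workcell import r
import cv2,numpy as np
o=r.get_obs();print({k:np.round(v,3) for k,v in o.items()})
for n in("scene","top"):
    d=r.get_image(n);cv2.imwrite(f"pics/{n}0.png",d["image"][:,:,::-1]);np.savez(f"{n}0.npz",**d);print(n,d["K"],d["pose"])
E
```

```text
pics
{'clock': np.float64(0.0), 'joint_positions': array([-1.412,  0.3  ,  1.522,  0.   ,  1.321, -0.067]), 'joint_velocities': array([ 0.001, -0.   , -0.001,  0.001,  0.001, -0.001]), 'joint_efforts': array([ 1.0000e-03, -5.4349e+01, -3.6179e+01, -0.0000e+00,  4.0000e-03,
        0.0000e+00]), 'position': array([ 0.123, -0.536,  0.205]), 'orientation': array([-3.12 , -0.354,  0.   ]), 'ft_force': array([-0.031,  1.267, -0.075]), 'ft_torque': array([ 0.058,  0.02 , -0.02 ]), 'gripper_width': np.float64(0.998)}
scene [[415.59958563   0.         312.01744405]
 [  0.         415.59958563 199.69032688]
 [  0.           0.           1.        ]] [[ 4.14644618e-01  6.25007961e-01 -6.61388607e-01  1.28678038e+00]
 [ 9.09983234e-01 -2.84316900e-01  3.01818511e-01 -3.75244512e-01]
 [ 5.95013995e-04 -7.26999965e-01 -6.86637238e-01  8.90596994e-01]
 [ 0.00000000e+00  0.00000000e+00  0.00000000e+00  1.00000000e+00]]
top [[405.73841529   0.         315.00031545]
 [  0.         405.73841529 197.9970976 ]
 [  0.           0.           1.        ]] [[-0.01876799 -0.97040162  0.2407664   0.25765668]
 [-0.99981963  0.01751436 -0.00734589 -0.00383415]
 [ 0.00291159 -0.24086084 -0.97055529  1.15024747]
 [ 0.          0.          0.          1.        ]]
```

View pics/scene0.png

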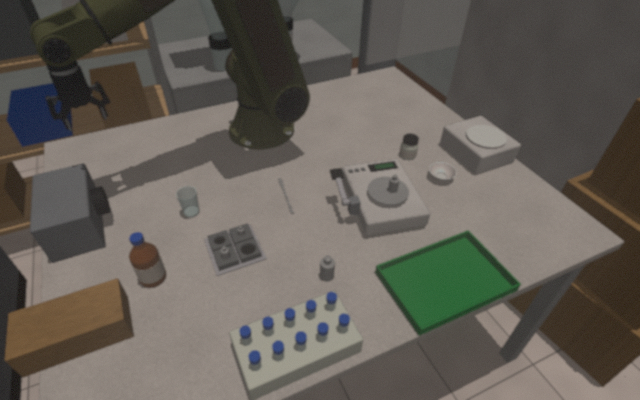

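View pics/top0.png

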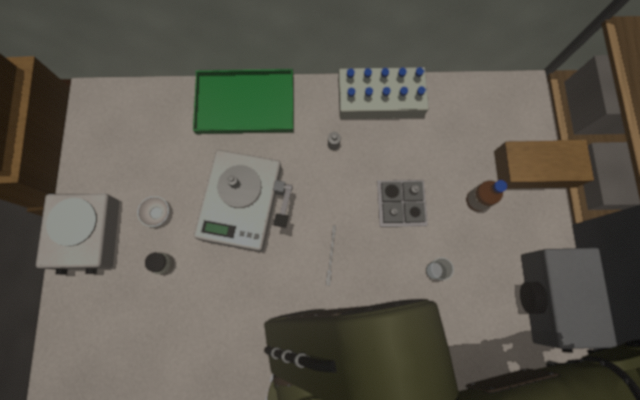

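The top view shows the balance at about (240,200) with the weight at (234,182) on its pan. The lever pad is near (282,220) and the rack near (402,203). I'll enlarge both areas.

```bash
python3 - <<'E'
import cv2,numpy as np
a=cv2.imread("pics/top0.png")
c=cv2.resize(a[170:235,370:435],None,fx=6,fy=6,interpolation=cv2.INTER_CUBIC)
b=cv2.resize(a[145:255,190:300],(390,390),interpolation=cv2.INTER_CUBIC)
cv2.imwrite("pics/crop0.png",np.clip(np.hstack([c,b])*1.5,0,255).astype(np.uint8))
d=np.load("top0.npz");z=d["z_map"];K=d["K"];T=d["pose"]
v,u=np.mgrid[:400,:640]
P=np.stack([(u-K[0,2])*z/K[0,0],(v-K[1,2])*z/K[1,1],z],-1)@T[:3,:3].T+T[:3,3]
np.save("P0.npy",P)
for n,(uu,vv) in dict(table=(350,200),rack=(402,203),p1=(392,191),p2=(415,212),knob=(234,181),pan=(245,190),pad=(282,220),piv=(280,187)).items(): print(n,P[vv,uu].round(4))
E
```

```text
table [ 5.352e-01 -1.146e-01 -1.000e-04]
rack [ 0.5176 -0.26    0.0251]
p1 [ 0.5552 -0.2351  0.0185]
p2 [ 0.4926 -0.2973  0.0162]
knob [0.5631 0.2013 0.1209]
pan [0.5493 0.1788 0.0793]
pad [0.4585 0.0755 0.1084]
piv [0.5547 0.0829 0.0843]
```

View pics/crop0.png

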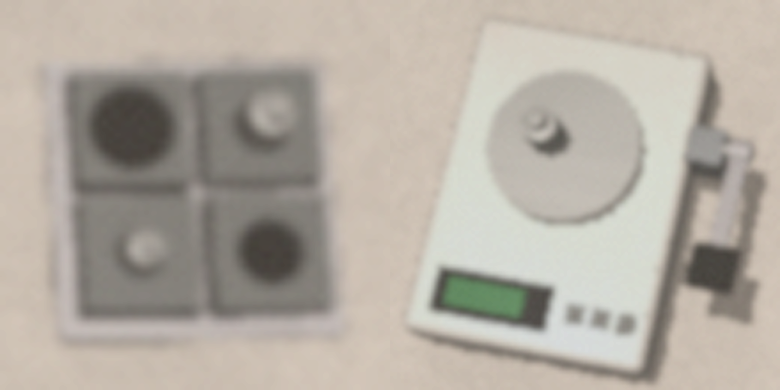

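The check weight's own pocket is the lower-right one, the smaller empty hole at top pixel (415,212). I'll measure it with the wrist camera.

```bash
cat > h.py <<'E'
from workcell import r
import cv2,numpy as np
from scipy.spatial.transform import Rotation as R
def down(yaw): # tool x at world yaw, z down
    return (R.from_euler('z',yaw)*R.from_euler('x',np.pi)).as_rotvec()
def snap(name):
    o=r.get_obs(); d=r.get_image("wrist")
    T=np.eye(4);T[:3,:3]=R.from_rotvec(o["orientation"]).as_matrix();T[:3,3]=o["position"]
    T=T@d["T_tool_cam"]; K=d["K"]; z=d["z_map"]
    cv2.imwrite(f"pics/{name}.png",d["image"][:,:,::-1])
    v,u=np.mgrid[:400,:640]
    P=np.stack([(u-K[0,2])*z/K[0,0],(v-K[1,2])*z/K[1,1],z],-1)@T[:3,:3].T+T[:3,3]
    np.savez(name+".npz",image=d["image"],P=P,z=z,K=K,T=T,Ttc=d["T_tool_cam"])
    return d["image"],P,K,T
def ray(uv,zp,K,T):
    uv=np.atleast_2d(uv).astype(float)
    dd=np.c_[(uv-K[[0,1],[2,2]])/K[[0,1],[0,1]],np.ones(len(uv))]@T[:3,:3].T
    return T[:3,3]+dd*((zp-T[2,3])/dd[:,2])[:,None]
E
python3 - <<'E'
from h import *
o=r.get_obs();p=o["position"]
r.move_l([p[0],p[1],0.3])
r.reach([0.46,-0.297,0.26],down(0))
img,P,K,T=snap("w1")
print(K,np.load("w1.npz")["Ttc"].round(3),T.round(3), r.get_obs()["joint_positions"],r.get_obs()["clock"])
E
```

```text
[[288.825148     0.         321.14918629]
 [  0.         288.825148   198.88457411]
 [  0.           0.           1.        ]] [[ 0.001 -0.958 -0.288  0.074]
 [ 1.     0.     0.001  0.001]
 [-0.001 -0.288  0.958 -0.169]
 [ 0.     0.     0.     1.   ]] [[-0.    -0.958 -0.288  0.533]
 [-1.     0.    -0.001 -0.298]
 [ 0.001  0.288 -0.958  0.429]
 [ 0.     0.     0.     1.   ]] [-6.41822832e-01  2.58282582e-01  1.44691257e+00 -1.19840150e-04
  1.43632543e+00  9.30044986e-01] 2.4667
```

View pics/w1.png

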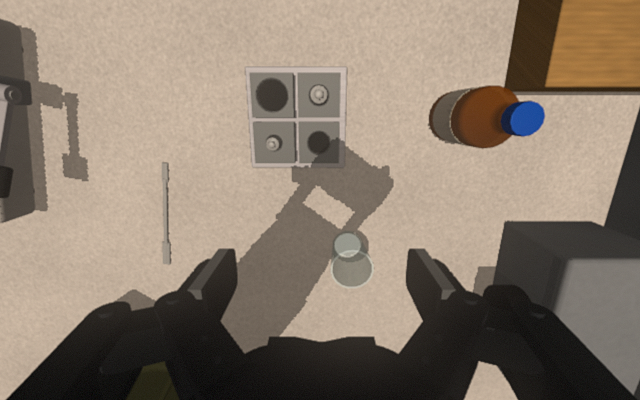

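```bash
python3 - <<'E'
from h import *
r.reach([0.47,-0.297,0.15],down(0))
img,P,K,T=snap("w2")
c=img[:, :, ::-1]
cv2.imwrite("pics/w2c.png",np.clip(cv2.resize(c[40:240,200:440],(800,667))[:600]*1.3,0,255))
z=P[:,:,2]
m=((z<.0195)&(z>.008)).astype(np.uint8)
n,l,s,ce=cv2.connectedComponentsWithStats(m)
for i in range(1,n):
    if s[i,4]>300: print(s[i],ce[i],ray(ce[i],.024,K,T))
print(r.get_obs()["clock"])
E
```

```text
[571   0  31  88 863] [585.65701043  42.92468134] [[ 0.60499486 -0.54270932  0.024     ]]
[ 234   78   42   44 1396] [254.78223496  99.78724928] [[ 0.55526558 -0.23416369  0.024     ]]
[465  94  37  66 338] [474.18639053 124.28402367] [[ 0.53223439 -0.45088089  0.024     ]]
[304 149  29  29 665] [318.00300752 162.78195489] [[ 0.49369757 -0.29537434  0.024     ]]
[547 261  93  52 780] [578.03717949 276.00384615] [[ 0.36079591 -0.5982394   0.024     ]]
3.0333[ WARN:0@1.579] global loadsave.cpp:1063 imwrite_ Unsupported depth image for selected encoder is fallbacked to CV_8U.
```

View pics/w2c.png

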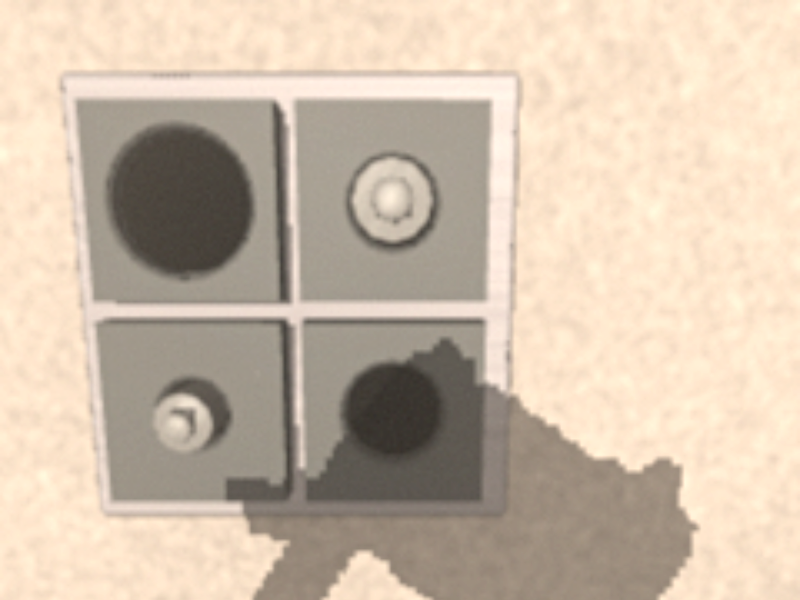

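The pocket mouth is at wrist pixel (318,163), which gives (0.4937, -0.2953). Next I'll look at the balance.

```bash
python3 - <<'E'
from h import *
r.move_l([0.47,-0.297,0.26],rate=.25)
r.reach([0.52,0.17,0.26],down(0))
img,P,K,T=snap("w3")
print(r.get_obs()["clock"])
E
```

```text
5.3917
```

View pics/w3.png

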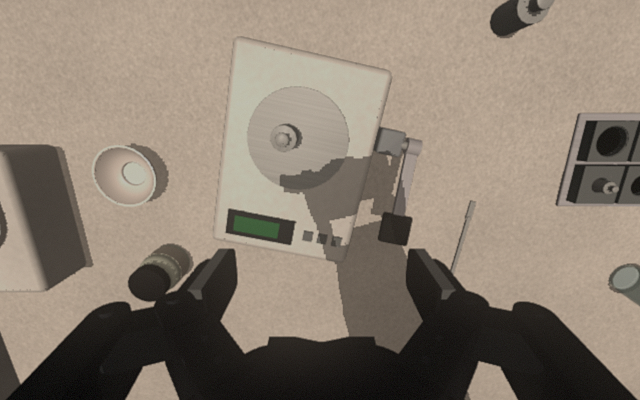

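The weight stands at (286,137) and the pad is at (396,228). I'll measure both from this view.

```bash
cat > meas.py <<'E'
from h import *
def weight(n,lo=.117,hi=.15,c=None):
    d=np.load(n+".npz");P=d["P"]
    m=(P[...,2]>lo)&(P[...,2]<hi)&(np.hypot(P[...,0]-c[0],P[...,1]-c[1])<.03)
    q=P[m]; e,rad=cv2.minEnclosingCircle(q[:,:2].astype(np.float32))
    return m.sum(),e,rad,np.percentile(q[:,2],[5,50,95])
E
python3 - <<'E'
from meas import *
d=np.load("w3.npz");P=d["P"];K=d["K"];T=d["T"]
print(weight("w3",c=(.563,.201)), weight("w3",lo=.129,c=(.563,.201)), P[137,286])
m=(P[...,2]>.095)&(P[...,2]<.13)&(abs(P[...,0]-.46)<.05)&(abs(P[...,1]-.075)<.04)
vs,us=np.nonzero(m);print(us.min(),us.max(),vs.min(),vs.max())
q=P[m];rc=cv2.minAreaRect((q[:,:2]*1000).astype(np.float32));print(rc,q.mean(0),np.percentile(q[:,2],[1,25,50,75,99]))
c=d["image"][...,::-1]
a=cv2.resize(c[80:260,220:440],None,fx=3,fy=3,interpolation=cv2.INTER_CUBIC)
cv2.imwrite("pics/w3c.png",cv2.convertScaleAbs(a,alpha=1.6))
E
```

```text
(np.int64(565), (0.5682669281959534, 0.20739826560020447), 0.013944348320364952, array([0.12216401, 0.12399004, 0.13739441])) (np.int64(155), (0.5675437450408936, 0.20795047283172607), 0.006872278172522783, array([0.13567173, 0.1368933 , 0.13798122])) [0.57017263 0.20316178 0.13719792]
378 412 186 245
((476.9798583984375, 76.4837646484375), (35.75867462158203, 69.4281997680664), 79.40472412109375) [0.4704886  0.07828991 0.10680633] [0.09591839 0.10296097 0.10786514 0.11098217 0.11421728]
```

View pics/w3c.png

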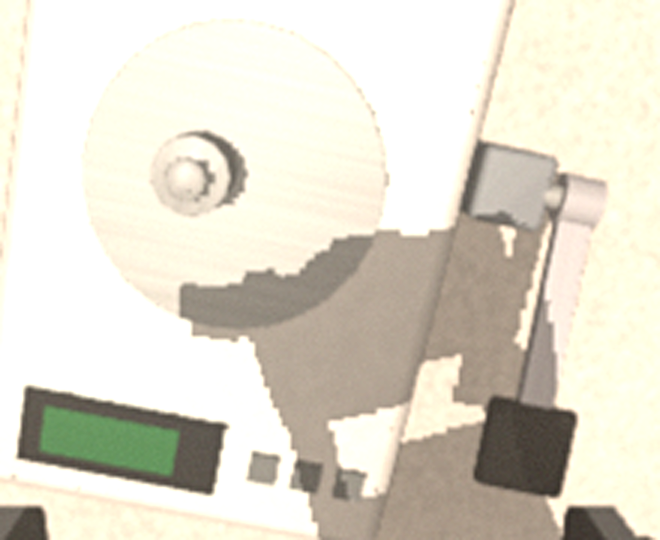

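```bash
python3 - <<'E'
from h import *
x,y=.568,.2075
r.reach([x,y,.2],down(0))
r.command_gripper(0.65)
print(r.move_l([x,y,.0945],rate=.12,f_stop=8), r.get_obs()["position"])
r.command_gripper(0.0,40)
o=r.get_obs();print(o["gripper_width"],o["position"],o["ft_force"],o["clock"])
snap("w4")
E
```

```text
False [0.56839904 0.20764486 0.0953408 ]
0.2768644344691894 [0.56844326 0.20773191 0.09533239] [-0.2365341   1.39711556  6.70702953] 7.6667
```

View pics/w4.png

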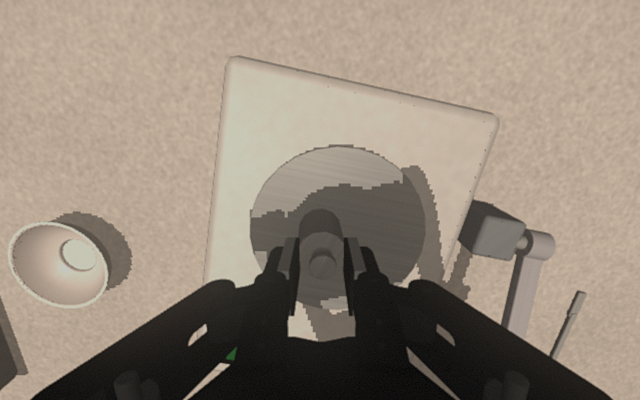

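The fingers hold the cylinder near pixel (320,245). I'll lift a little and check the grip, then carry it to the rack.

```bash
python3 - <<'E'
from h import *
r.move_l([.568,.2075,.14],rate=.08)
o=r.get_obs();print(o["gripper_width"],o["position"],o["ft_force"])
r.move_l([.568,.2075,.24],rate=.2)
o=r.get_obs();print(o["gripper_width"],o["position"],o["ft_force"],o["clock"])
img,P,K,T=snap("w5")
m=(np.hypot(P[...,0]-.568,P[...,1]-.2075)<.025)&(P[...,2]>.2)&(P[...,2]<.31)
c=cv2.resize(img[180:360,220:420,::-1],None,fx=4,fy=4)[:600]
cv2.imwrite("pics/w5c.png",cv2.convertScaleAbs(c,alpha=1.8))
np.set_printoptions(linewidth=200,suppress=True)
for u in range(300,345,4):
    print(u,[(v,*(P[v,u]*1000).round(0).astype(int)) for v in range(205,310,10)])
E
```

```text
0.27629494759337997 [0.56781098 0.2074429  0.13968208] [ 0.3516939   0.27776389 -1.6576831 ]
0.27422555434342144 [0.56754042 0.20738107 0.23830822] [-0.66223791 -0.8313153  -2.02288271] 9.0833
300 [(205, np.int64(536), np.int64(231), np.int64(83)), (215, np.int64(523), np.int64(232), np.int64(84)), (225, np.int64(572), np.int64(220), np.int64(236)), (235, np.int64(574), np.int64(219), np.int64(254)), (245, np.int64(573), np.int64(218), np.int64(266)), (255, np.int64(568), np.int64(218), np.int64(267)), (265, np.int64(561), np.int64(218), np.int64(267)), (275, np.int64(433), np.int64(235), np.int64(68)), (285, np.int64(415), np.int64(235), np.int64(65)), (295, np.int64(354), np.int64(241), np.int64(0)), (305, np.int64(333), np.int64(241), np.int64(-1))]
304 [(205, np.int64(536), np.int64(227), np.int64(84)), (215, np.int64(577), np.int64(218), np.int64(230)), (225, np.int64(577), np.int64(217), np.int64(247)), (235, np.int64(577), np.int64(216), np.int64(263)), (245, np.int64(574), np.int64(216), np.int64(267)), (255, np.int64(568), np.int64(216), np.int64(267)), (265, np.int64(562), 
[... 5239 characters left out ...]
np.int64(181), np.int64(66)), (295, np.int64(353), np.int64(175), np.int64(-1)), (305, np.int64(334), np.int64(175), np.int64(-1))]
344 [(205, np.int64(536), np.int64(179), np.int64(83)), (215, np.int64(523), np.int64(179), np.int64(82)), (225, np.int64(511), np.int64(179), np.int64(84)), (235, np.int64(490), np.int64(177), np.int64(66)), (245, np.int64(575), np.int64(195), np.int64(270)), (255, np.int64(570), np.int64(195), np.int64(271)), (265, np.int64(565), np.int64(195), np.int64(273)), (275, np.int64(560), np.int64(195), np.int64(274)), (285, np.int64(416), np.int64(175), np.int64(66)), (295, np.int64(399), np.int64(175), np.int64(64)), (305, np.int64(334), np.int64(168), np.int64(0))]
```

View pics/w5c.png

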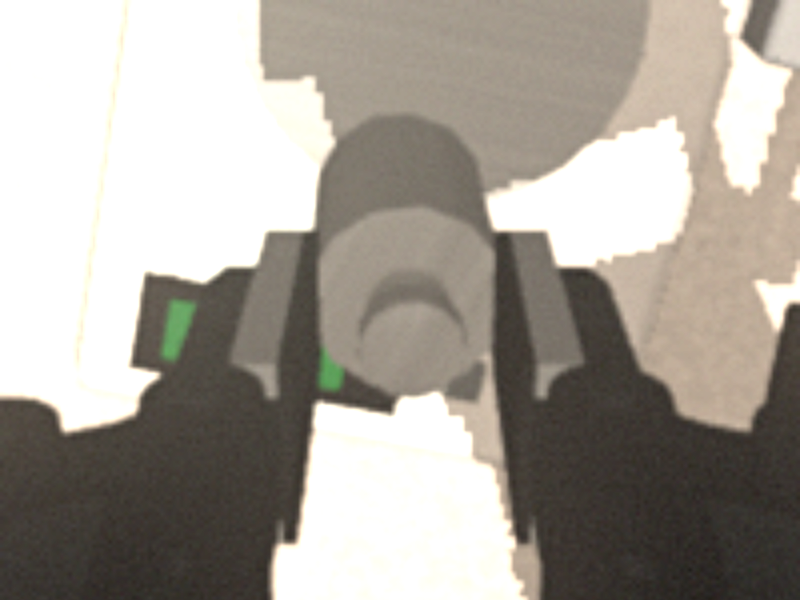

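The weight is upright in the grip at pixel (322,250). Its axis matches the TCP within about 0.5 mm, and its underside is about 11.3 mm below the TCP. I'll move over the pocket.

```bash
python3 - <<'E'
from h import *
x,y=.4937,-.2953
r.reach([x,y,.2],down(0))
r.move_l([x,y,.075],rate=.12)
r.hold(.2)
o=r.get_obs();print(o["gripper_width"],o["position"],o["ft_force"],o["clock"])
img,P,K,T=snap("w6")
c=cv2.resize(img[150:300,220:420,::-1],None,fx=4,fy=4)
cv2.imwrite("pics/w6c.png",cv2.convertScaleAbs(c,alpha=1.8))
E
```

```text
0.27140987301641617 [ 0.49387251 -0.29542304  0.07552057] [-0.61658266  0.03168629 -2.23136213] 12.375
```

View pics/w6c.png

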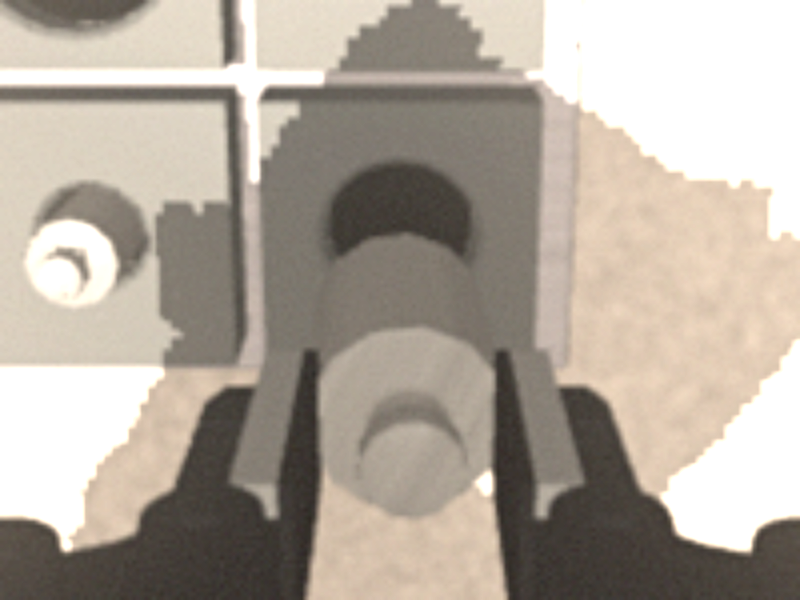

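```bash
python3 - <<'E'
from h import *
d=np.load("w6.npz");K=d["K"];T=d["T"]
f=lambda a:(a[0]/4+220-.4,a[1]/4+150-.4)
for n,a,z in [("hole L",(329,215),.024),("hole R",(471,215),.024),("hole far",(400,161),.024),("blk L",(262,200),.024),("blk R",(540,200),.024),("sh L",(318,380),.104),("sh R",(497,380),.104),("bottom front",(398,234),.064),("sh front",(405,328),.104)]:
    print(n,ray(f(a),z,K,T)[0,:2].round(4))
E
```

```text
hole L [ 0.4975 -0.2808]
hole R [ 0.4975 -0.3092]
hole far [ 0.5087 -0.295 ]
blk L [ 0.5006 -0.2675]
blk R [ 0.5006 -0.3229]
sh L [ 0.4998 -0.2844]
sh R [ 0.4998 -0.3083]
bottom front [ 0.5069 -0.2948]
sh front [ 0.5073 -0.296 ]
```

The two axes agree within about 0.5 mm: the hole centre is (0.493, -0.295) and the weight axis (0.493, -0.2955). I'll lower it with a force stop.

```bash
python3 - <<'E'
from h import *
x,y=.4937,-.2952
r.move_l([x,y,.04],rate=.08)
s=r.move_l([x,y,.0235],rate=.03,f_stop=6)
o=r.get_obs();print(s,o["gripper_width"],o["position"],o["ft_force"],o["clock"])
img,P,K,T=snap("w7")
c=cv2.resize(img[150:300,220:420,::-1],None,fx=4,fy=4)
cv2.imwrite("pics/w7c.png",cv2.convertScaleAbs(c,alpha=1.8))
print(np.median(P[250:258,305:310,2]),P[245:275:4,322].round(4))
E
```

```text
True 0.27296588089372215 [ 0.49388296 -0.29515218  0.02631876] [-0.08155911  1.58781177  6.23944472] 13.4917
0.0555108815312889 [[ 0.4997 -0.2963  0.0551]
 [ 0.4985 -0.2963  0.0575]
 [ 0.5    -0.2963  0.0648]
 [ 0.4998 -0.2963  0.0686]
 [ 0.4977 -0.2963  0.0687]
 [ 0.4955 -0.2963  0.0687]
 [ 0.4932 -0.2963  0.0686]
 [ 0.4907 -0.2963  0.0681]]
```

View pics/w7c.png

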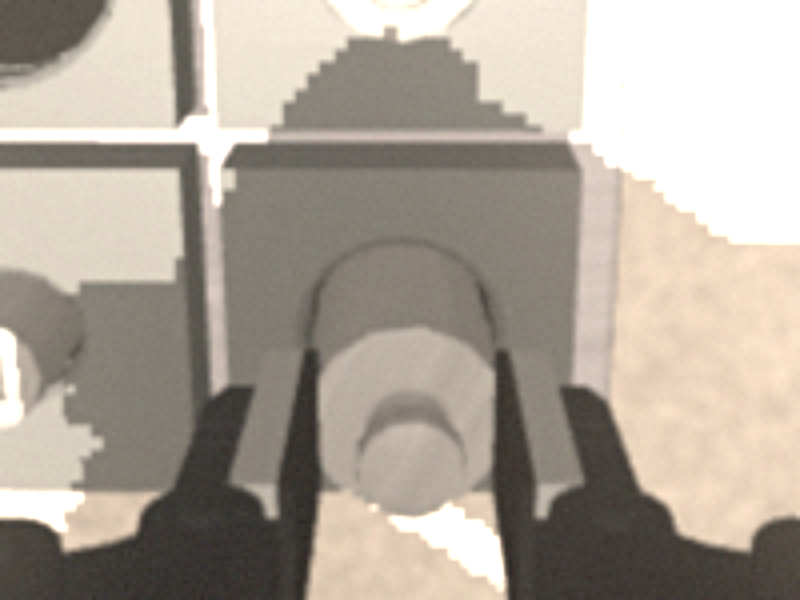

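The weight is down: shoulder at z=0.055 (0.054 expected) and knob at 0.0685 (0.068 expected), centred in the hole. I'll open the jaws partway so they stay clear of the neighbouring weights, then back off upward.

```bash
python3 - <<'E'
from h import *
x,y=.4937,-.2952
r.command_gripper(0.42)
r.move_l([x,y,.06],rate=.08)
r.move_l([x-.02,y,.17],rate=.2)
img,P,K,T=snap("w8")
cv2.imwrite("pics/w8c.png",cv2.convertScaleAbs(cv2.resize(img[60:240,200:440,::-1],None,fx=3,fy=3),alpha=1.4))
d={**np.load("w8.npz")}
from meas import weight
print(weight("w8",lo=.046,hi=.09,c=(x,y)),weight("w8",lo=.061,hi=.09,c=(x,y)),r.get_obs()["clock"])
E
```

```text
(np.int64(611), (0.4938034117221832, -0.295217365026474), 0.013921985402703285, array([0.05314129, 0.05499561, 0.06852596])) (np.int64(168), (0.49304503202438354, -0.29492729902267456), 0.006926341913640499, array([0.06586155, 0.06789834, 0.06904401])) 15.15
```

View pics/w8c.png

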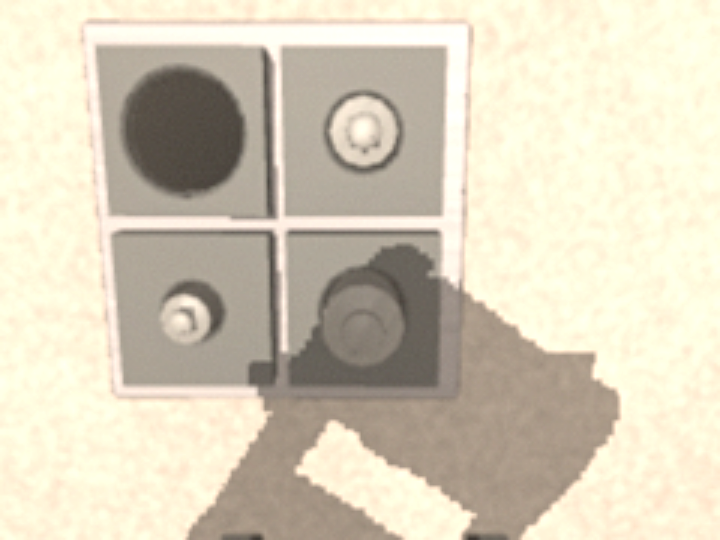

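It is seated at (0.4935, -0.295), shoulder z 0.055, released, and the neighbours haven't moved. Now for the pad, from the w3 data.

```bash
python3 - <<'E'
from h import *
d=np.load("w3.npz");P=d["P"];K=d["K"];T=d["T"];g=d["image"].sum(-1)
m=np.zeros((400,640),bool);m[205:250,370:420]=True
m&=(g<150)&(P[...,2]>.09)
q=P[m];print(m.sum(),cv2.minAreaRect((q[:,:2]*1000).astype(np.float32)),np.percentile(q[:,2],[2,50,98]))
print(ray((395,228.3),.108,K,T), P[228,395])
r.move_l([.4737,-.2952,.24],rate=.25)
r.reach([.43,.03,.2],down(0))
r.command_gripper(0.0)
print(r.get_obs()["gripper_width"])
img,P,K,T=snap("w9"); print(r.get_obs()["clock"])
E
```

```text
815 ((511.765625, 125.92278289794922), (179.83480834960938, 44.40227508544922), 41.256717681884766) [0.10498985 0.10988619 0.1143154 ]
[[0.46047936 0.07991623 0.108     ]] [0.4617683  0.08054479 0.1101743 ]
0.0021408374895840973
17.3167
```

View pics/w9.png

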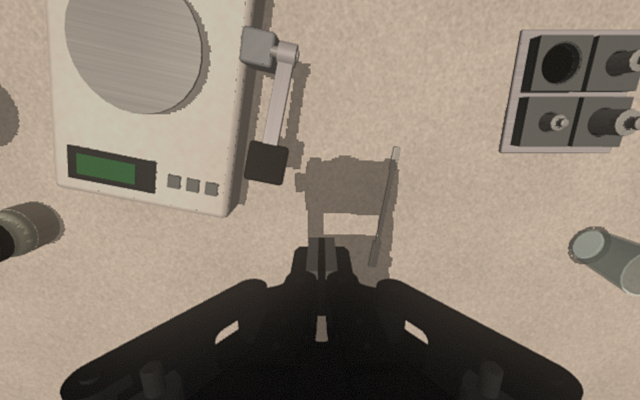

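The pad is at (266,163). I'll take its position there and press until the TCP is at z=0.085.

```bash
python3 - <<'E'
from h import *
d=np.load("w9.npz");P=d["P"];K=d["K"];T=d["T"]
q=P[150:177,253:280];q=q[abs(q[...,2]-.11)<.012]
c=q.mean(0);print(len(q),c, P[163,266],ray((266,163),.11,K,T))
x,y=P[163,266,:2]
r.reach([x,y,.15],down(0))
o=r.get_obs();f0=o["ft_force"][2];print(o["position"],f0)
s=r.move_l([x,y,.1],rate=.05,f_stop=3)
o=r.get_obs();print(s,o["position"],o["ft_force"]-[0,0,f0])
r.move_l([x,y,.085],rate=.04);r.hold(.3)
o=r.get_obs();print(o["position"],o["ft_force"]-[0,0,f0],o["clock"])
snap("w10")
s=r.get_image("scene");cv2.imwrite("pics/s10.png",cv2.resize(s["image"][140:260,300:460,::-1],None,fx=5,fy=5))
E
```

```text
726 [0.45958431 0.07880077 0.11012222] [0.45956166 0.07885121 0.10979463] [[0.4595967  0.07881186 0.11      ]]
[0.45933009 0.07926206 0.14934382] 0.5806271826757752
False [0.459738   0.07888466 0.10028318] [ 0.67789423 -0.5006366  -1.19619886]
[0.45961126 0.07885195 0.08516421] [-1.730716   -0.08888695  2.67302205] 19.6917
```

View pics/w10.png

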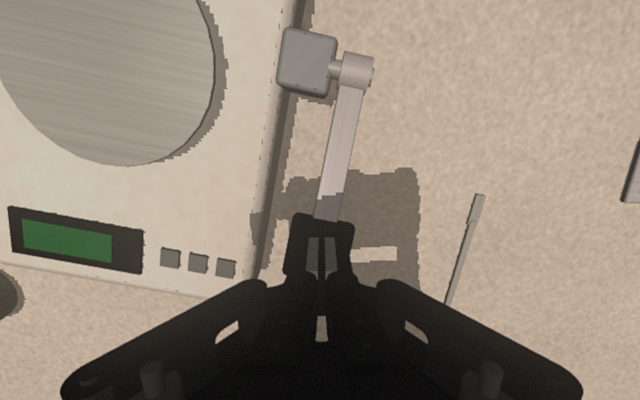

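View pics/s10.png

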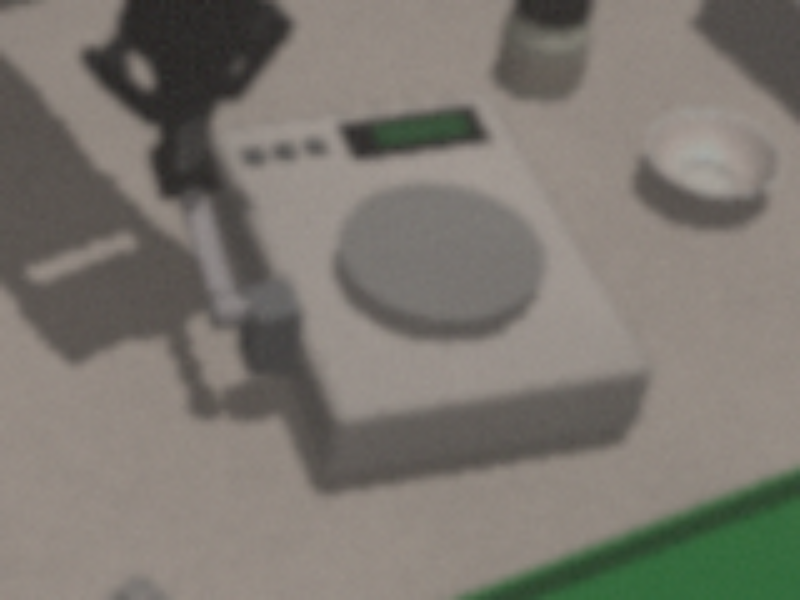

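The fingers are on the pad at about (322,245), but the force is lower than expected. I'll read the lever's slope and pad height from depth.

```bash
python3 - <<'E'
from h import *
P=np.load("w10.npz")["P"]
for v in range(85,215,12):
    u=int(round(350+(v-95)*(328-350)/(210-95))); print(v,u,P[v,u].round(4))
print(P[60,310],[P[v,u].round(4) for v,u in((222,302),(222,344),(265,291),(235,300),(235,346))])
for i in range(4):
    r.hold(.1);o=r.get_obs();print(o["ft_force"],o["position"],o["joint_velocities"].round(3))
E
```

```text
85 352 [0.5473 0.0614 0.0867]
97 350 [0.541  0.0626 0.0889]
109 347 [0.5348 0.0641 0.0904]
121 345 [0.5286 0.0652 0.0918]
133 343 [0.5223 0.0662 0.0929]
145 340 [0.5159 0.0678 0.0937]
157 338 [0.5099 0.069  0.0973]
169 336 [0.5033 0.07   0.0973]
181 334 [0.4971 0.0711 0.0997]
193 331 [0.4904 0.0727 0.1005]
205 329 [0.4837 0.0738 0.1014]
[0.55998924 0.08414045 0.08433435] [array([0.4756, 0.0886, 0.1065]), array([0.4743, 0.0653, 0.1031]), array([0.4527, 0.0947, 0.1126]), array([0.4684, 0.0898, 0.1077]), array([0.4679, 0.0643, 0.1066])]
[-1.6957756   0.1349862   4.13966425] [0.4595962  0.07886741 0.0850476 ] [-0.     0.002 -0.     0.002 -0.    -0.001]
[-2.63870816  0.70035288  4.4074796 ] [0.45957431 0.07885986 0.08504714] [ 0.002 -0.001  0.003  0.     0.001  0.001]
[-0.55526373  0.49251771  3.54389992] [0.45956082 0.07886019 0.08500181] [-0.002  0.    -0.    -0.     0.003  0.001]
[-1.46133921  1.50356594  3.87248168] [0.45956518 0.07885653 0.08499857] [ 0.001 -0.     0.    -0.001 -0.002  0.   ]
```

```bash
python3 - <<'E'
from h import *
P=np.load("w10.npz")["P"]
for u in(300,308,314,321,329,335,345):
    print(u,[tuple((P[v,u]*1000).round(0).astype(int).tolist()) for v in range(216,300,7)])
d=r.get_image("wrist")["image"]
cv2.imwrite("pics/w11c.png",cv2.convertScaleAbs(cv2.resize(d[190:320,230:410,::-1],None,fx=4,fy=4),alpha=3))
E
```

```text
300 [(479, 90, 106), (475, 90, 107), (472, 90, 108), (468, 90, 108), (464, 90, 109), (467, 89, 125), (467, 88, 131), (467, 88, 138), (473, 86, 154), (473, 86, 159), (472, 86, 162), (471, 86, 165)]
308 [(478, 85, 104), (475, 85, 106), (471, 85, 107), (468, 85, 110), (463, 85, 108), (471, 84, 132), (471, 84, 139), (471, 84, 145), (473, 83, 153), (472, 83, 157), (472, 83, 161), (472, 83, 167)]
314 [(478, 82, 105), (475, 82, 107), (471, 82, 107), (472, 82, 117), (471, 82, 125), (471, 81, 131), (471, 81, 138), (471, 81, 145), (470, 81, 149), (472, 81, 157), (472, 81, 161), (471, 81, 165)]
321 [(478, 78, 104), (475, 78, 106), (471, 78, 107), (471, 78, 116), (471, 78, 124), (471, 78, 132), (470, 78, 138), (471, 78, 144), (471, 78, 150), (467, 78, 150), (464, 78, 149), (460, 78, 149)]
329 [(478, 74, 104), (475, 74, 106), (471, 74, 107), (471, 74, 116), (471, 74, 125), (471, 74, 132), (533, 78, 254), (471, 75, 145), (470, 75, 148), (472, 75, 157), (472, 75, 161), (471, 75, 165)]
335 [(478, 70, 104), (474, 70, 105), (471, 70, 106), (467, 70, 107), (463, 70, 108), (471, 72, 132), (471, 72, 139), (471, 72, 145), (472, 73, 152), (472, 73, 158), (472, 73, 162), (472, 73, 166)]
345 [(440, 56, 0), (474, 65, 104), (471, 65, 106), (467, 65, 108), (464, 65, 109), (467, 66, 125), (467, 67, 132), (467, 67, 138), (473, 69, 154), (473, 69, 159), (472, 69, 162), (473, 70, 167)]
```

View pics/w11c.png

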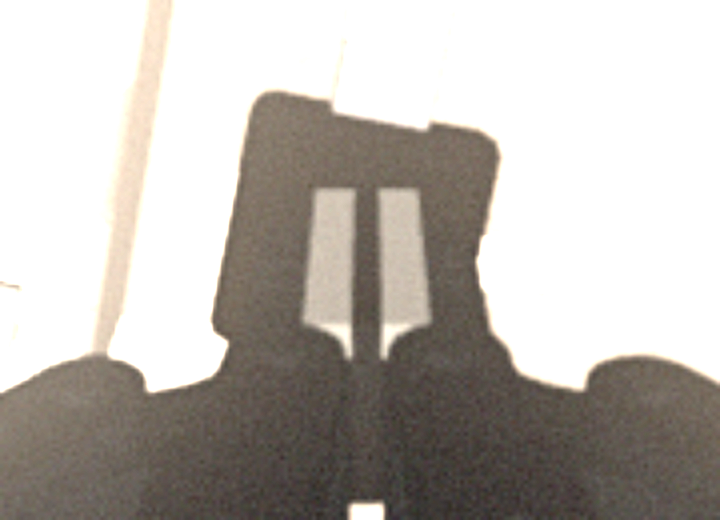

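```bash
python3 - <<'E'
from h import *
for n,z0 in(("w9",.2),("w10",.085)):
    d=np.load(n+".npz");P=d["P"];T=d["T"]
    print(n)
    for u in(306,314,330,336):
        print(u,[(v,*(P[v,u]*1000-[0,0,z0*1000]).round(0).astype(int).tolist()) for v in range(226,262,4)])
d=np.load("w9.npz")["image"]
cv2.imwrite("pics/w9c.png",cv2.convertScaleAbs(cv2.resize(d[190:320,230:410,::-1],None,fx=4,fy=4),alpha=3))
E
```

```text
w9
306 [(226, 354, 50, -200), (230, 348, 50, -200), (234, 342, 50, -200), (238, 336, 50, -200), (242, 330, 50, -200), (246, 438, 37, 34), (250, 438, 37, 39), (254, 438, 36, 42), (258, 437, 36, 45)]
314 [(226, 354, 39, -200), (230, 348, 39, -200), (234, 342, 39, -200), (238, 441, 33, 31), (242, 442, 33, 37), (246, 441, 33, 41), (250, 442, 32, 46), (254, 441, 32, 50), (258, 442, 32, 54)]
330 [(226, 354, 17, -200), (230, 348, 17, -200), (234, 342, 17, -199), (238, 442, 25, 33), (242, 441, 25, 36), (246, 441, 25, 41), (250, 442, 25, 46), (254, 441, 25, 50), (258, 441, 25, 53)]
336 [(226, 354, 9, -200), (230, 348, 9, -199), (234, 343, 8, -198), (238, 336, 8, -199), (242, 331, 8, -198), (246, 438, 21, 34), (250, 438, 22, 38), (254, 438, 22, 42), (258, 441, 22, 53)]
w10
306 [(226, 474, 86, 23), (230, 471, 86, 23), (234, 469, 86, 23), (238, 467, 86, 24), (242, 464, 87, 23), (246, 467, 86, 33), (250, 467, 86, 39), (254, 468, 85, 43), (258, 467, 85, 46)]
314 [(226, 474, 82, 23), (230, 471, 82, 22), (234, 469, 82, 22), (238, 471, 82, 33), (242, 471, 82, 37), (246, 471, 82, 42), (250, 471, 82, 45), (254, 471, 81, 50), (258, 471, 81, 53)]
330 [(226, 473, 73, 21), (230, 471, 73, 22), (234, 468, 73, 21), (238, 472, 74, 33), (242, 471, 74, 37), (246, 471, 74, 42), (250, 472, 74, 47), (254, 471, 74, 50), (258, 471, 74, 53)]
336 [(226, 473, 70, 21), (230, 471, 70, 21), (234, 469, 70, 23), (238, 466, 70, 22), (242, 464, 70, 23), (246, 467, 70, 34), (250, 467, 71, 38), (254, 467, 71, 42), (258, 471, 72, 54)]
```

View pics/w9c.png

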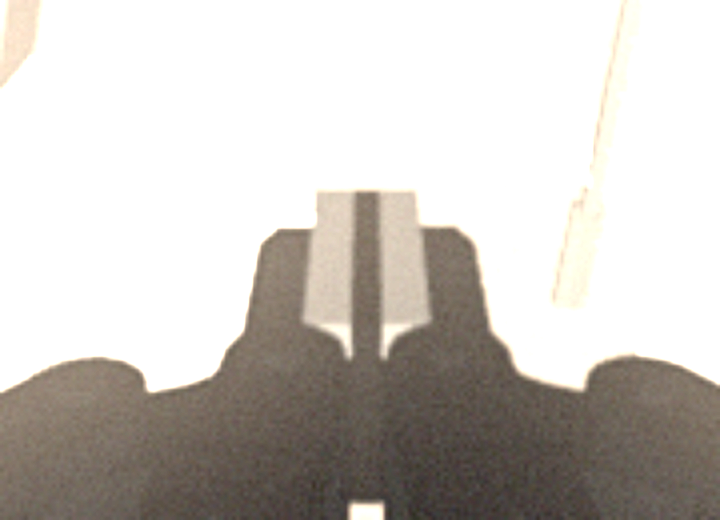

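By depth the closed fingertips sit about 24 mm behind the nominal TCP. They are just touching the pad, and the lever slope of about 0.22 rad shows it hardly moved. I'll press further, guided by the slope and force.

```bash
cat > slope.py <<'E'
from h import *
def slope(n):
    P=np.load(n+".npz")["P"]
    # lever bar region: along line from pivot (.55,.061) toward pad
    a=np.array([.5473,.0614]);b=np.array([.4837,.0738]);L=np.linalg.norm(b-a);t=(b-a)/L
    w=P[...,:2]-a; s=w@t; e=np.abs(w@[-t[1],t[0]])
    m=(s>0)&(s<L)&(e<.004)&(P[...,2]>.06)&(P[...,2]<.13)
    k=np.polyfit(s[m],P[...,2][m],1)
    return m.sum(),np.arctan(k[0])
E
python3 - <<'E'
from slope import *
x,y=.4596,.0789
print(slope("w9"),slope("w10"))
for i,z in enumerate((.073,.064)):
    r.move_l([x,y,z],rate=.03);r.hold(.2)
    o=r.get_obs();snap(f"w12_{i}")
    print(z,o["position"],o["ft_force"],slope(f"w12_{i}"),o["clock"])
E
```

```text
(np.int64(673), np.float64(0.2482500976719916)) (np.int64(1789), np.float64(0.24615186823863963))
0.073 [0.45953284 0.07893063 0.07315666] [-3.00023992  1.50681276  4.73284678] (np.int64(1935), np.float64(0.1339307179997844)) 20.9917
0.064 [0.45949578 0.0789738  0.06417807] [-4.2594223   1.91355847  6.1083896 ] (np.int64(2073), np.float64(0.04739249173103087)) 21.6917
```

View pics/w12_1.png

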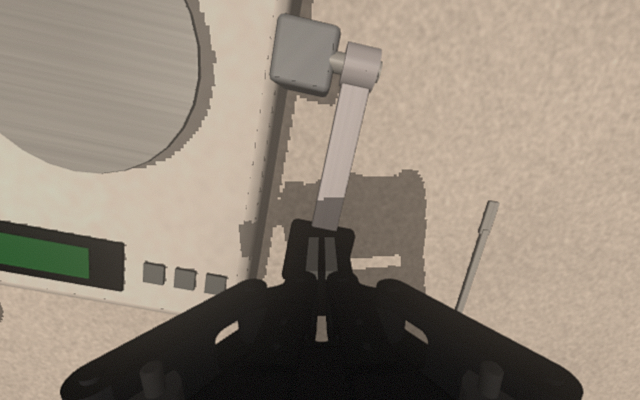

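The method reads 0.248 rad for the released lever (true value 0.25), and the current slope is 0.047. Another 4.8 mm should bring it level.

```bash
python3 - <<'E'
from slope import *
x,y=.4596,.0789
r.move_l([x,y,.0592],rate=.03);r.hold(.3)
snap("w13");o=r.get_obs()
print(o["position"],o["ft_force"],slope("w13"),o["clock"])
s=r.get_image("top");d=s["image"]
cv2.imwrite("pics/top13.png",d[:,:,::-1])
K,T,z=s["K"],s["pose"],s["z_map"]
v,u=np.mgrid[:400,:640]
P=np.stack([(u-K[0,2])*z/K[0,0],(v-K[1,2])*z/K[1,1],z],-1)@T[:3,:3].T+T[:3,3]
m=np.hypot(P[...,0]-.4937,P[...,1]+.2952)<.01
print(np.sort(P[m][:,2])[-12:].round(4))
E
```

```text
[0.45962613 0.07898544 0.05948615] [-3.02107197  1.99454453  6.52338927] (np.int64(2145), np.float64(-0.0014370957896604427)) 22.4
[0.067  0.0671 0.0672 0.0673 0.0675 0.0679 0.0681 0.0681 0.0686 0.0688
 0.0688 0.069 ]
```

View pics/top13.png

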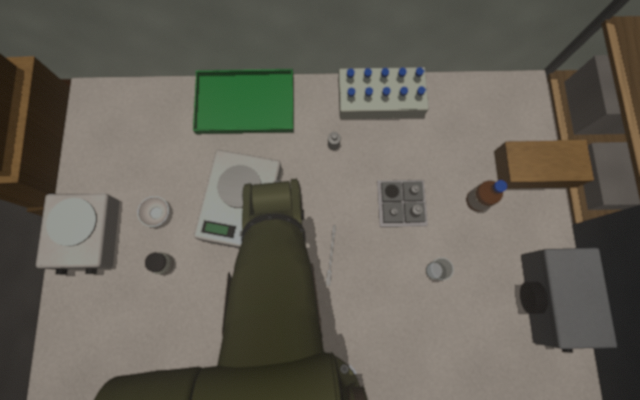

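The lever is level at -0.001 rad with a push of about 6.5 N. The top view shows the weight in its pocket at (417,210) and everything else in its original place. I'm handing in.

```bash
python3 - <<'E'
from workcell import r
print(r.hand_in(), r.get_obs()["ft_force"])
E
```

```text
the job is handed in; nothing more can be done
the job is handed in; nothing more can be done
```

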